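# Set the free play of a leaning swivel rest

## Task

Set the free play of the leaning swivel rest: screw the brass ring down its stud (clockwise seen from the stud's end) until it bears firmly on the red plate, without forcing it, and then back it off half a turn so that the plate is free again. Let go of it, and leave the wooden handle, the cork block and the jar where they are.

Things in the scene. Friction and masses are not known exactly. Their poses are not given: they have to be found in the camera images.
- stand: Grey cast stand, fixed to the bench: foot 150 x 130 x 18 mm, a hub 64 mm wide leaning 30 degrees from vertical, and a steel threaded stud 20 mm in diameter. Origin on the bench surface; z up; the stud leans towards the stand's own -x.
- seat (a point): Point on the stud's axis where the plate's underside rests on the hub, 115 mm above the stand's origin. The stud runs 68 mm on from here along its axis. The hub's dark top is sprung and gives about 1 mm under 80 N; more than that is forcing it.
- plate: Loose red round plate, 100 mm in diameter, 8 mm thick, 0.2 to 0.45 kg, with a hole through which the stud passes; it rests on the hub and can turn and slip by about 1.5 mm. Origin: centre of its underside; z: the stud's axis, outwards.
- ring: Brass knurled adjusting ring on the stud, 48 mm in diameter, 36 mm tall along the stud, white dot on its outer face. Origin: centre of its underside (the face towards the plate); z: the stud's axis, outwards; x: towards the dot. Already on the thread, about 0.75 to 1.05 turns from meeting the plate; as it turns it moves towards the plate, so leave room below the fingertips.
- handle_blank: Loose pale wooden tool handle lying on the bench beside the stand, about 330 mm long, 28 mm thick. Origin: under its middle. Not to be disturbed.
- sanding_block: Loose cork block, 100 x 55 x 32 mm, on the bench. Origin: centre of its underside. Not to be disturbed.
- glue_jar: Loose white jar with a black cap, 60 mm in diameter, 75 mm tall. Origin: centre of its underside. Not to be disturbed.
- ring_top (a point): Centre of the ring's outer face, 36 mm from its origin. Right-hand thread, 8 mm per turn: clockwise seen from the stud's free end takes the ring towards the plate. It turns freely (about 0.03 N m) and stays where it is left; once it meets the plate the torque climbs, to roughly 0.2 N m within about half a radian. The stud's end stands 15 to 25 mm out of this face.
Things that resemble listed ones, but are neither listed nor needed, are in the scene too. Of the things shaped like the plate, the red one is meant. There is more than one size of the stand; the job needs the middle-sized.

How it is judged:
On the way:
1. the ring bears firmly on the plate (contact force between ring and plate above 5 N), for 0.15 s.
At the end, for the whole second after the job is handed in: After bearing on the plate, the ring stands 2.2 to 5.8 mm clear of it (0.28 to 0.72 of a turn), the plate lies flat on the hub untouched by the ring, and everything is released and at rest (z of ring in the frame of plate between 0.0102 and 0.0138 m and contact force between ring and plate below 0.5 N and distance between plate and seat below 0.005 m and angle between the z axis of plate and the z axis of ring, either way round below 0.06 rad and angular speed of ring below 0.1 rad/s and linear speed of plate below 0.02 m/s).
It fails at once if the ring is forced down on the plate with more than 80 N (contact force between ring and plate above 80 N).
It fails at once if the wooden handle, cork block or jar is shifted by more than 20 mm (distance of any of handle_blank, sanding_block, glue_jar from where it was at the start of the episode above 0.02 m).
It also fails if it takes over 72 s, if anything falls off the work surface, if the arm or the gripper's body presses on something with over 40 N, if the wrist force passes 120 N, or if a joint passes its speed limit or range.

## Robot

A 6-joint arm with a two-finger parallel gripper is mounted at the origin on the work surface. World frame = base frame: x ahead of the robot, y to its left, z up, the work surface at z = 0. Lengths are in m, angles in rad, forces in N, time in s.
With the tool pointing down it reaches from about 0.225 to 0.725 m from the base axis. Payload 3.1 kg.
Tool frame: the origin (TCP) lies between the finger pads; the fingertips stand 11 mm ahead of it and the grasp point (between the pads) lies 8 mm behind it; z points along the fingers, y is the direction in which the jaws open and shut (so a half turn about z gives the same grasp; the last joint's range is limited). The gripper opens to 85 mm and grips with 20 to 120 N. Pads are 22 mm wide; open, the fingers measure 114 mm over their backs; the gripper's body (76 mm by 85 mm) begins 54 mm behind the grasp point. The pads swing forward as they close: fully open they stand 13 mm farther back than shut.
Start: joints at [-1.374, 0.048, 0.099, 1.622, 0, 1.443], TCP at [0.168, -0.498, 0.203] pointing down, gripper open.
Joint ranges: [-2.91, 2.91], [-0.99, 1.94], [-1.21, 1.42], [-2.12, 2.29], [-1.49, 1.47], [-3.14, 3.14]. Speed limits (rad/s): [2.79, 2.79, 3.14, 3.14, 3.14, 3.14].

## Interface

Orientations are given as a unit quaternion [x, y, z, w].
In Python, from cell import sensors, eyes, job gives the robot as it stands. The module is installed in compiled form; this text tells all that it offers.
- The arm moves only by the shell command python3 -m pendant 'ROWS' [OPENING]. ROWS is a JSON object of lists of equal length, an entry for each row: "offset": the shift along the tool's x, y, z in mm, a list of three; "rotation": the turn, a rotation vector about the tool's x, y, z in degrees, a list of three. A call has exactly 10 rows; each row is the pose to reach, as a shift and turn from the pose commanded when the call began, along the tool's axes at that moment; what a row does not reach only later rows make up. A row lasts 1/10 s, in which the tool goes at most 50 mm and 8.59 degrees, less where a joint would pass 70% of its speed; a pose out of reach is approached as far as the arm can. A call with a gripper value outside its range is refused whole. OPENING is the closure, from 0 (fully open) to 1 (shut), set as the call begins (- or left out, the last holds). The fingers move at their own pace and stop on an object; the grip force is fixed at half the most. Time passes only in rows, so rows that repeat a pose let the fingers close, or fill a call up. It gives the time, the measured TCP pose, the force and the opening at its end, in the units of the state.
- sensors.sense(): the state, without advancing time (a new reading comes with each control period).
- eyes.read_camera(name): name is "scene" or "top" or "wrist"; returns a dict with "pixels" (480x640x3 uint8, blue, green, red), "z_map" (480x640 float32, m along the optical axis (not along the pixel's ray), 0 where there is no reading), "fx", "fy", "cx", "cy" (pixels), "xyz" and "rotation" of the camera in the world; the wrist camera has in their place "T_tool_cam" (4x4, takes a point from camera to tool coordinates, whose origin is the TCP and whose axes are the flange's). Camera axes: x right, y up, looking along -z (the intrinsics and any distortion apply to the point x, -y, -z); pixel columns grow to the right and rows downward; lengths in m; the calibration is good to about 2 mm. The wrist camera is an equidistant fisheye: a pixel r from the principal point sees the ray r / f radians off the axis. A picture is of the moment at which its call begins: read the wrist's pose just before it.
- job.finish_job(): hands the job in, once; it reports no verdict.
The state is a dict: "time": time; "joint_pos": joint angles; "qvel": joint speeds; "tau": joint torques, N m; "ee_pos": TCP position; "ee_rot": TCP orientation; "wrist_force": force on the tool from outside, world axes, zero at the start; "moment": the same for the moment, N m; "width": finger opening in m.
Only numpy, scipy, OpenCV 4.12 (cv2) and the standard library are available. Lean on these libraries where they do the work, as an engineer would, in place of code of your own. Each camera call takes 0.05 s, during which the arm holds its last target.

## Working session

There is one attempt and no reset: what is moved stays moved. The work goes in short steps, Python scripts to look and compute and a shell command to move; the robot and the scene stay as the last step left them, time stands still between calls to the robot, and variables do not carry over. Pictures are saved under pics/ and viewed, and the job is handed in when it is done.

```bash
mkdir -p pics; cat > h.py <<'E'
import numpy as np,cv2
from cell import sensors,eyes,job
from scipy.spatial.transform import Rotation as R
def cam(n):
    s=sensors.sense(); return s,eyes.read_camera(n)
def world(c,u,v,z=None):
    z=c['z_map'][v,u] if z is None else z
    p=np.stack([(u-c['cx'])/c['fx']*z,-(v-c['cy'])/c['fy']*z,-z],-1)
    r=np.array(c['rotation']); 
    r=R.from_quat(r).as_matrix() if r.size==4 else r.reshape(3,3)
    return p@r.T+np.array(c['xyz'])
E
python3 - <<'E'
from h import *
s=sensors.sense();print(s)
for n in ['scene','top','wrist']:
    c=eyes.read_camera(n);cv2.imwrite(f'pics/{n}0.png',c['pixels']);np.save(f'pics/{n}0.npy',c,allow_pickle=True)
    print(n,{k:v for k,v in c.items() if k not in('pixels','z_map')})
E
```

```text
{'time': 0.0, 'joint_pos': array([-1.37376625e+00,  4.87504316e-02,  9.75453568e-02,  1.62201733e+00,
        2.95740129e-05,  1.44298441e+00]), 'qvel': array([ 0.00125856,  0.0002264 ,  0.00102878,  0.00016343, -0.00106808,
        0.00111172]), 'tau': array([-6.67769418e-04, -3.38783991e+01,  3.20014608e+01,  2.03080958e-02,
       -3.14536810e-04, -7.03075656e-06]), 'ee_pos': array([ 0.16741136, -0.49684966,  0.20159113]), 'ee_rot': array([ 9.86837959e-01,  1.61707672e-01, -2.71956895e-05, -1.21282560e-03]), 'wrist_force': array([-1.47716243, -0.79056648, -0.35563126]), 'moment': array([-0.00560197, -0.01085647, -0.04766739]), 'width': 0.08557792310923489}
scene {'fx': 452.7055221306531, 'fy': 452.7055221306531, 'cx': 320.59240172098555, 'cy': 231.94142055579385, 'xyz': array([1.02215006, 0.41262904, 0.93865128]), 'rotation': array([0.13680839, 0.28570682, 0.84506757, 0.43071555])}
top {'fx': 462.11735475527047, 'fy': 462.11735475527047, 'cx': 322.51885176023814, 'cy': 236.43536551160582, 'xyz': array([0.45196728, 0.05762579, 1.15062537]), 'rotation': array([-0.02440511,  0.03890018,  0.70855999, -0.70415475])}
wrist {'fx': 371.64829954431775, 'fy': 371.64829954431775, 'cx': 321.7018774134086, 'cy': 233.62604450235224, 'T_tool_cam': array([[ 2.12352417e-04,  9.58340328e-01,  2.85628729e-01,
         7.31050332e-02],
       [ 9.99999598e-01,  4.53516538e-05, -8.95619467e-04,
         3.67046382e-04],
       [-8.71261989e-04,  2.85628805e-01, -9.58339933e-01,
        -1.70252910e-01],
       [ 0.00000000e+00,  0.00000000e+00,  0.00000000e+00,
         1.00000000e+00]])}
```

View pics/scene0.png

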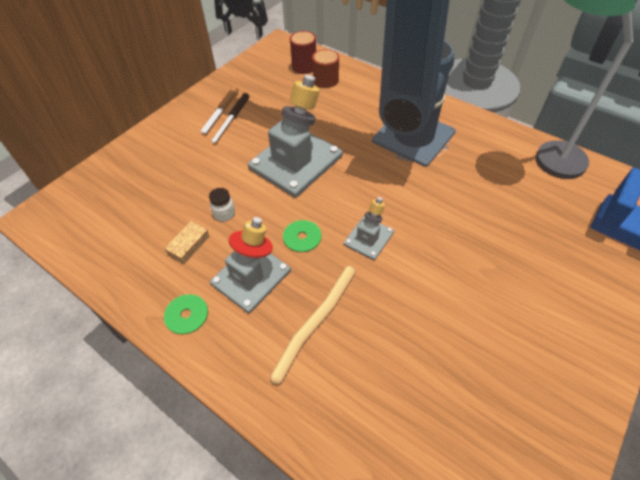

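View pics/top0.png

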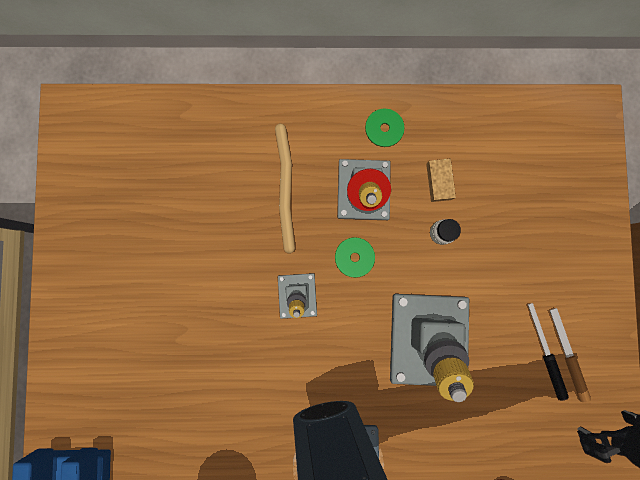

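```bash
python3 - <<'E'
from h import *
c=np.load('pics/top0.npy',allow_pickle=True).item();im=c['pixels']
cr=cv2.resize(im[140:240,310:420],None,fx=6,fy=6,interpolation=cv2.INTER_CUBIC);cv2.imwrite('pics/crop_top.png',cr[:600])
c2=np.load('pics/scene0.npy',allow_pickle=True).item()
cr=cv2.resize(c2['pixels'][205:315,200:300],None,fx=5,fy=5,interpolation=cv2.INTER_CUBIC);cv2.imwrite('pics/crop_scene.png',cr)
for n,c in(('top',c),('scene',c2)):
    v,u=np.mgrid[0:480,0:640];P=world(c,u,v)
    im=c['pixels'].astype(int);b,g,r=im[...,0],im[...,1],im[...,2]
    red=(r>120)&(g<60)&(b<60)&(c['z_map']>0)
    box=(np.abs(P[...,0]-P[red][:,0].mean())<.13)&(np.abs(P[...,1]-P[red][:,1].mean())<.13)
    q=P[red]; m=np.median(q,0); q=q[np.linalg.norm(q-m,axis=1)<.07]
    w,V=np.linalg.eigh(np.cov((q-q.mean(0)).T)); nn=V[:,0]*np.sign(V[2,0])
    print(n,'red',len(q),q.mean(0),'n',nn,w**.5, np.ptp(q,0))
    foot=box&(np.abs(P[...,2]-.018)<.006)&(abs(r-g)<25)&(abs(g-b)<30)
    f=P[foot];print('foot',len(f),f.mean(0)); rc=cv2.minAreaRect((f[:,:2]*1000).astype(np.float32));print(rc)
    br=box&(r>b+60)&(g>80)&(P[...,2]>.12);f=P[br];print('brass',len(f),f.mean(0),f.min(0),f.max(0))
    top=box&(P[...,2]>.16);f=P[top];print('hi',len(f),f.min(0),f.max(0))
E
```

```text
top red 932 [ 0.65594237 -0.06692102  0.12668075] n [-0.50004079  0.01798002  0.86581518] [0.00185917 0.0259148  0.02894628] [0.08578386 0.09800411 0.05512618]
foot 1413 [ 0.66915383 -0.05703785  0.0184282 ]
((672.4686279296875, -69.5863037109375), (129.74659729003906, 150.69920349121094), 87.7668228149414)
brass 351 [ 0.63544181 -0.06672887  0.15855061] [ 0.60788222 -0.11343344  0.13294242] [ 0.67801007 -0.04393166  0.17279387]
hi 269 [ 0.61144101 -0.09088376  0.16024477] [ 0.65499307 -0.04690558  0.18056565]
scene red 139 [ 0.66304075 -0.04847742  0.13003103] n [-0.46883268  0.0657492   0.88083651] [0.00279967 0.01688813 0.0237911 ] [0.07628222 0.08580441 0.049308  ]
foot 1682 [ 0.68675821 -0.05180812  0.01858221]
((671.7786865234375, -69.2684326171875), (127.84620666503906, 149.00282287597656), 88.10919952392578)
brass 487 [ 0.6444137  -0.06535443  0.15274354] [ 0.60563735 -0.11870547  0.12072646] [ 0.6919206  -0.04414655  0.17288033]
hi 251 [ 0.60857767 -0.09248717  0.16007959] [ 0.65448363 -0.04675806  0.17958787]
```

View pics/crop_top.png

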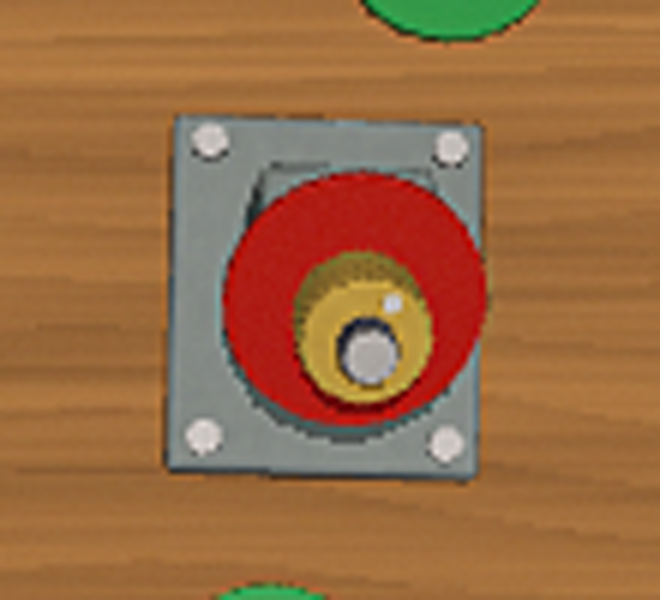

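View pics/crop_scene.png

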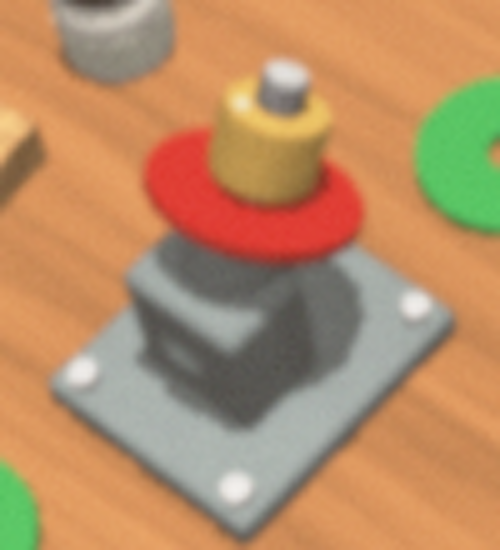

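```bash
python3 - <<'E'
from h import *
a=np.array([-.4996,.0193,.866]);a/=np.linalg.norm(a)
e1=np.cross([0,1,0],a);e1/=np.linalg.norm(e1);e2=np.cross(a,e1)
O=np.array([.65,-.068,.115])
for n in('top','scene'):
    c=np.load(f'pics/{n}0.npy',allow_pickle=True).item()
    v,u=np.mgrid[0:480,0:640];P=world(c,u,v);L=(P-O)@np.stack([e1,e2,a]).T
    rad=np.hypot(L[...,0],L[...,1]);im=c['pixels'].astype(int);b,g,r=im[...,0],im[...,1],im[...,2]
    red=(r>100)&(g<70)&(b<70)&(rad<.08)
    q=L[red];h=np.median(q[:,2]);t=q[abs(q[:,2]-h)<.003];print(n,'plate top h',h,len(t));
    (x,y),rr=cv2.minEnclosingCircle((t[:,:2]*1000).astype(np.float32));print(x,y,rr)
    near=(rad<.035)&(L[...,2]>h+.008)
    hh=L[near];print(np.histogram(hh[:,2],bins=np.arange(.01,.085,.002)))
    for lo,hi in((.046,.056),(.062,.08)):
        t=L[near&(L[...,2]>lo)&(L[...,2]<hi)]
        if len(t)>5:
            (x,y),rr=cv2.minEnclosingCircle((t[:,:2]*1000).astype(np.float32));print(lo,np.median(t,0),x,y,rr)
    dot=near&(im.min(-1)>170);print('dot/stud',[(i,j,L[j,i].round(4)) for j,i in zip(*np.where(dot))][:30])
E
```

```text
top plate top h 0.007253543967158304 881
2.776930332183838 -0.521304190158844 50.23612594604492
(array([  0,   0,   1,   4,   4,   8,   4,   7,  10,   5,   3,   7,   5,
         7,   7,  10,  13,  13,  40, 112,  91,  25,   9,   1,   3,   5,
         6,  17,  23,  22,   4,   0,   0,   0,   0,   0,   0]), array([0.01 , 0.012, 0.014, 0.016, 0.018, 0.02 , 0.022, 0.024, 0.026,
       0.028, 0.03 , 0.032, 0.034, 0.036, 0.038, 0.04 , 0.042, 0.044,
       0.046, 0.048, 0.05 , 0.052, 0.054, 0.056, 0.058, 0.06 , 0.062,
       0.064, 0.066, 0.068, 0.07 , 0.072, 0.074, 0.076, 0.078, 0.08 ,
       0.082, 0.084]))
0.046 [0.00743865 0.00085029 0.04978516] 2.901496410369873 -1.1183037757873535 24.38593101501465
0.062 [ 0.00399887 -0.00049156  0.06744309] 2.826227903366089 -1.2968499660491943 10.325618743896484
dot/stud [(np.int64(375), np.int64(189), array([ 0.0199, -0.01  ,  0.0494])), (np.int64(374), np.int64(190), array([ 0.0181, -0.0077,  0.0509])), (np.int64(375), np.int64(190), array([ 0.0176, -0.0101,  0.0493])), (np.int64(376), np.int64(190), array([ 0.0181, -0.0121,  0.0508])), (np.int64(37
[... 3223 characters left out ...]
nt64(220), array([0.0054, 0.0008, 0.0678])), (np.int64(258), np.int64(220), array([0.0065, 0.0039, 0.0699])), (np.int64(259), np.int64(220), array([0.0038, 0.0046, 0.0694])), (np.int64(260), np.int64(220), array([-0.0028,  0.0028,  0.0666])), (np.int64(255), np.int64(221), array([0.0118, 0.0007, 0.0671])), (np.int64(256), np.int64(221), array([0.0089, 0.0012, 0.0665])), (np.int64(257), np.int64(221), array([0.0069, 0.0024, 0.0666])), (np.int64(258), np.int64(221), array([0.0056, 0.004 , 0.0671])), (np.int64(259), np.int64(221), array([0.0045, 0.0057, 0.0678])), (np.int64(260), np.int64(221), array([0.0003, 0.0055, 0.0664])), (np.int64(248), np.int64(225), array([ 0.0193, -0.0089,  0.0537]))]
```

```bash
cat >> h.py <<'E'
a=np.array([-.4996,.0193,.866]);a/=np.linalg.norm(a)
e1=np.cross([0,1,0],a);e1/=np.linalg.norm(e1);e2=np.cross(a,e1)
O=np.array([.65,-.068,.115])+.0029*e1-.0009*e2   # seat
F0=np.stack([e1,np.cross(-a,e1),-a],1)
def rel(p,Rt,s=None):
    s=s or sensors.sense();Rc=R.from_quat(s['ee_rot'])
    print('off mm',(Rc.inv().apply(np.array(p)-s['ee_pos'])*1000).round(1),'rot deg',(Rc.inv()*R.from_matrix(Rt)).as_rotvec(degrees=True).round(2))
def st():
    s=sensors.sense();Rc=R.from_quat(s['ee_rot']);d=s['ee_pos']-O
    print('t',s['time'],'j',s['joint_pos'].round(3),'p',s['ee_pos'].round(4),'F tool',Rc.inv().apply(s['wrist_force']).round(1),'M tool',Rc.inv().apply(s['moment']).round(3),'w',s['width'].round(4))
    print('axis-frame mm',(np.array([d@e1,d@e2,d@a])*1000).round(1),'zdot',(Rc.as_matrix()[:,2]@-a).round(5)); return s
E
python3 - <<'E'
from h import *
c=np.load('pics/top0.npy',allow_pickle=True).item()
v,u=np.mgrid[0:480,0:640];P=world(c,u,v)
f=P[285:405,390:480].reshape(-1,3);print(f.max(0),f[f[:,2].argmax()])
print(world(c,445,230),world(c,441,180),O)
E
python3 -m pendant '{"offset":[[0,0,-20],[0,0,-40],[0,0,-60],[0,0,-80],[0,0,-100],[0,0,-120],[0,0,-140],[0,0,-160],[0,0,-180],[0,0,-200]],"rotation":[[0,0,-8],[0,0,-16],[0,0,-24],[0,0,-32],[0,0,-40],[0,0,-48],[0,0,-56],[0,0,-64],[0,0,-72],[0,0,-80]]}'
python3 -c "
from h import *
st();rel(O+.15*a+np.array([-.15,-.25,.15]),R.from_euler('z',0).as_matrix()@np.diag([1,-1,-1]))"
```

```text
[0.45196728 0.05762579 1.15062537] [0.45196728 0.05762579 1.15062537]
[ 0.56206058 -0.2528572   0.07606033] [ 0.68998998 -0.25841847  0.03581206] [ 0.65250328 -0.06889983  0.11646421]
time: 1.15
ee_pos: [0.1675, -0.4974, 0.4033]
ee_rot: [0.65, 0.76, 0.0, -0.0]
wrist_force: [-0.1, 0.5, -0.1]
width: 0.0853Traceback (most recent call last):
  File "<string>", line 3, in <module>
    st();rel(O+.15*a+np.array([-.15,-.25,.15]),R.from_euler('z',0).as_matrix()@np.diag([1,-1,-1]))
    ~~^^
  File "h.py", line 21, in st
    print('t',s['time'],'j',s['joint_pos'].round(3),'p',s['ee_pos'].round(4),'F tool',Rc.inv().apply(s['wrist_force']).round(1),'M tool',Rc.inv().apply(s['moment']).round(3),'w',s['width'].round(4))
                                                                                                                                                                                  ^^^^^^^^^^^^^^^^
AttributeError: 'float' object has no attribute 'round'
```

```bash
sed -i "s/s\['width'\].round(4)/round(s['width'],4)/" h.py
python3 -c "
from h import *
st();rel([.45,-.30,.40],R.from_euler('z',0).as_matrix()@np.diag([1,-1,-1]))
c=np.load('pics/top0.npy',allow_pickle=True).item()
v,u=np.mgrid[0:480,0:640];P=world(c,u,v)
f=P[285:405,390:480].reshape(-1,3);f=f[f[:,2]<1];print(f[f[:,2].argmax()])"
```

```text
t 1.15 j [-1.374  0.228  0.721  2.064  0.     0.041] p [ 0.1675 -0.4974  0.4033] F tool [0.5 0.  0.1] M tool [-0.004  0.013 -0.021] w 0.0853
axis-frame mm [-276.8 -437.9  482.4] zdot 0.86596
off mm [151.1 309.7   3.3] rot deg [-3.000e-02 -3.000e-02  9.894e+01]
[ 0.23431815 -0.22377913  0.25585671]
```

```bash

python3 -m pendant '{"offset":[[15,31,0],[30,62,0],[45,93,0],[60,124,0],[75,155,0],[90,186,0],[105,217,0],[120,248,0],[135,279,0],[150,310,0]],"rotation":[[0,0,-8],[0,0,-16],[0,0,-24],[0,0,-32],[0,0,-40],[0,0,-48],[0,0,-56],[0,0,-64],[0,0,-72],[0,0,-80]]}'
python3 -c "
from h import *
st();rel(O+.14*a,F0@R.from_euler('z',.445).as_matrix());rel(O+.14*a,F0)"
```

```text
time: 2.15
ee_pos: [0.4526, -0.3018, 0.4025]
ee_rot: [0.009, 1.0, 0.0, -0.0]
wrist_force: [0.2, -0.3, 0.8]
width: 0.085
t 2.15 j [-0.711  0.287  0.792  2.076 -0.    -0.693] p [ 0.4526 -0.3018  0.4025] F tool [-0.2 -0.3 -0.8] M tool [ 0.056 -0.038 -0.001] w 0.085
axis-frame mm [ -30.2 -239.6  343.1] zdot 0.86578
off mm [-125.7  237.9  164.8] rot deg [  40.55   -8.02 -150.55]
off mm [-125.7  237.9  164.8] rot deg [-46.42  -1.27 173.14]
```

```bash

python3 -m pendant '{"offset":[[-6,12,4],[-12,24,8],[-18,36,12],[-24,48,16],[-30,60,20],[-36,72,24],[-42,84,28],[-48,96,32],[-54,108,36],[-60,120,40]],"rotation":[[0,0,-8],[0,0,-16],[0,0,-24],[0,0,-32],[0,0,-40],[0,0,-48],[0,0,-56],[0,0,-64],[0,0,-72],[0,0,-80]]}'
python3 -c "
from h import *
st();rel(O+.14*a,F0@R.from_euler('z',.445).as_matrix())"
```

```text
time: 3.15
ee_pos: [0.5146, -0.1838, 0.3622]
ee_rot: [-0.636, 0.772, 0.0, -0.0]
wrist_force: [0.3, -0.1, -0.0]
width: 0.0856
t 3.15 j [-0.466  0.228  0.628  1.972 -0.    -1.843] p [ 0.5146 -0.1838  0.3622] F tool [ 0.1 -0.3  0. ] M tool [-0.004  0.003  0.012] w 0.0856
axis-frame mm [   3.4 -120.3  279.4] zdot 0.86559
off mm [-128.4  -44.2  124.4] rot deg [ 28.28  15.56 -73.43]
```

```bash

python3 -m pendant '{"offset":[[-13,-4,12],[-26,-9,25],[-39,-13,37],[-51,-18,50],[-64,-22,62],[-77,-26,75],[-90,-31,87],[-103,-35,99],[-115,-40,112],[-128,-44,124]],"rotation":[[2.8,1.6,-7.3],[5.7,3.1,-14.7],[8.5,4.7,-22],[11.3,6.2,-29.4],[14.1,7.8,-36.7],[17,9.3,-44.1],[19.8,10.9,-51.4],[22.6,12.5,-58.7],[25.5,14,-66.1],[28.3,15.6,-73.4]]}'
python3 - <<'E'
from h import *
s=st();rel(O+.14*a,F0@R.from_euler('z',.445).as_matrix());rel(O+.06*a,F0@R.from_euler('z',.445).as_matrix())
c=eyes.read_camera('wrist');cv2.imwrite('pics/w1.png',c['pixels']);c['s']=s;np.save('pics/w1.npy',c,allow_pickle=True)
E
```

```text
time: 4.15
ee_pos: [0.5825, -0.0666, 0.2376]
ee_rot: [0.941, -0.216, 0.256, -0.047]
wrist_force: [-0.6, -1.0, -0.7]
width: 0.0853
t 4.15 j [-0.306 -0.393 -0.336  1.117  0.131 -2.963] p [ 0.5825 -0.0666  0.2376] F tool [-0.3  1.3  0.3] M tool [-0.221 -0.469  0.04 ] w 0.0853
axis-frame mm [-1.000e-01 -4.000e-01  1.399e+02] zdot 0.99999
off mm [-0.1 -0.4 -0.1] rot deg [ 0.06 -0.17  0.02]
off mm [-0.4 -0.5 79.9] rot deg [ 0.06 -0.17  0.02]
```

View pics/w1.png

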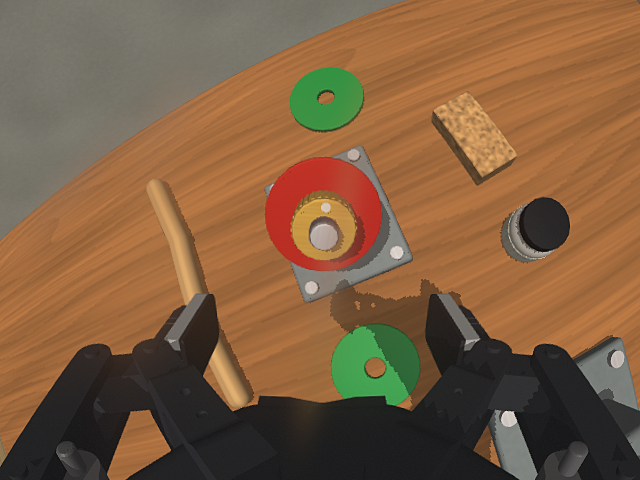

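```bash
cat >> h.py <<'E'
def wpts(c,s):
    v,u=np.mgrid[0:480,0:640];x=(u-c['cx']);y=(v-c['cy']);r=np.hypot(x,y)+1e-9;th=r/c['fx']
    z=c['z_map'];k=z*np.tan(th)/r
    p=np.stack([x*k,-y*k,-z,np.ones_like(z)],-1)@np.array(c['T_tool_cam']).T
    return p[...,:3]
def axisL(P,s):
    W=R.from_quat(s['ee_rot']).apply(P.reshape(-1,3)).reshape(P.shape)+s['ee_pos']
    return (W-O)@np.stack([e1,e2,a]).T
def ringfit(c,s):
    P=wpts(c,s);L=axisL(P,s)
    rad=np.hypot(L[...,0],L[...,1]);im=c['pixels'].astype(int);b,g,r=im[...,0],im[...,1],im[...,2]
    red=(r>100)&(g<70)&(b<70)&(rad<.07)&(L[...,2]>-.01)&(L[...,2]<.02)
    h=np.median(L[red][:,2]);q=L[red&(abs(L[...,2]-h)<.003)]
    A=np.c_[q[:,:2],np.ones(len(q))];pl=np.linalg.lstsq(A,q[:,2],rcond=None)[0]
    print('plate top mm',h*1000,'tilt',pl[:2].round(4),cv2.minEnclosingCircle((q[:,:2]*1000).astype(np.float32)))
    hh=L[(rad<.03)&(L[...,2]>.03)&(L[...,2]<.09)&(r>b+40)]
    hist,ed=np.histogram(hh[:,2],bins=np.arange(.03,.09,.001));k=hist.argmax();f=ed[k]+.0005
    m=(rad<.032)&(abs(L[...,2]-f)<.003);f=np.median(L[m][:,2]);m=(rad<.032)&(abs(L[...,2]-f)<.003);q=L[m]
    print('face mm',f*1000,len(q),cv2.minEnclosingCircle((q[:,:2]*1000).astype(np.float32)),'gap mm',(f-h)*1000-36)
    q=L[(rad<.02)&(L[...,2]>f+.008)&(L[...,2]<.08)];
    if len(q): e=np.percentile(q[:,2],80);q=q[abs(q[:,2]-e)<.002];print('stud end',e*1000,cv2.minEnclosingCircle((q[:,:2]*1000).astype(np.float32)))
    d=(im.min(-1)>165)&(abs(L[...,2]-f)<.004)&(rad>.012)&(rad<.026)
    if d.any(): t=L[d].mean(0);print('dot ang deg',np.degrees(np.arctan2(t[1],t[0])),d.sum())
E
python3 -c "
from h import *
c=np.load('pics/w1.npy',allow_pickle=True).item();ringfit(c,c['s'])"
```

```text
plate top mm 6.470393012308969 tilt [-0.0016  0.0007] ((-2.3717265129089355, -1.2141278982162476), 49.7419319152832)
face mm 49.10388691843845 2354 ((-1.7637099027633667, -1.2512058019638062), 24.275959014892578) gap mm 6.63349390612948
stud end 66.88007313810428 ((-2.3421993255615234, -1.0926570892333984), 9.997888565063477)
dot ang deg -37.44662764669537 62
```

```bash
sed -i 's/# seat/\nO=O-.002*e1-.0012*e2-.0011*a/' h.py
python3 -c "
from h import *
st();rel(O+.031*a,F0@R.from_euler('z',.445).as_matrix())"
```

```text
t 4.2 j [-0.305 -0.394 -0.346  1.117  0.132 -2.966] p [ 0.5795 -0.0649  0.2314] F tool [-3.4  0.1  2.3] M tool [-0.215 -0.766  0.032] w 0.0855
axis-frame mm [ -3.8   2.6 137.2] zdot 0.99998
off mm [  5.1   0.6 106.1] rot deg [0.04 0.33 0.15]
```

```bash

python3 - <<'E'
from h import *
for i in range(3):
    s=st()
    c=eyes.read_camera('wrist')
    ringfit(c,s)
st()
E
```

```text
t 4.2 j [-0.305 -0.394 -0.346  1.117  0.132 -2.966] p [ 0.5795 -0.0649  0.2314] F tool [-3.4  0.1  2.3] M tool [-0.215 -0.766  0.032] w 0.0855
axis-frame mm [ -3.8   2.6 137.2] zdot 0.99998
plate top mm 7.586431533237081 tilt [-0.0023  0.0005] ((-0.6380719542503357, 0.24906492233276367), 49.9686393737793)
face mm 50.19833309839799 2456 ((-0.18093253672122955, 0.056162718683481216), 24.507604598999023) gap mm 6.611901565160906
stud end 67.9911888029653 ((-0.25079697370529175, -0.15443111956119537), 9.803698539733887)
dot ang deg -30.275978089442837 66
t 4.25 j [-0.306 -0.392 -0.341  1.121  0.129 -2.957] p [ 0.5793 -0.0661  0.2325] F tool [-0.3  0.7 -0.2] M tool [-0.23  -0.488 -0.053] w 0.0854
axis-frame mm [ -3.4   1.3 138.2] zdot 0.99997
plate top mm 7.591155788747639 tilt [-0.0014  0.0009] ((-0.4071519076824188, 0.09915350377559662), 49.651241302490234)
face mm 50.191976219545126 2428 ((-0.055835552513599396, -0.3690278232097626), 24.269636154174805) gap mm 6.600820430797484
stud end 68.0613110892194 ((-0.29637423157691956, -0.1866970658302307), 10.263984680175781)
dot ang deg -30.494443409220036 67
t 4.3 j [-0.306 -0.391 -0.336  1.121  0.128 -2.955] p [ 0.5808 -0.0671  0.2355] F tool [ 0.3  0.2 -0. ] M tool [-0.198 -0.373 -0.053] w 0.0852
axis-frame mm [ -0.6   0.3 140.1] zdot 0.99999
plate top mm 7.596645267332443 tilt [-0.002   0.0007] ((-0.5649282336235046, -0.1650683432817459), 49.932308197021484)
face mm 50.22784377772868 2374 ((0.0051687960512936115, -0.016463857144117355), 24.229005813598633) gap mm 6.6311985103962385
stud end 68.00255170638302 ((-0.4129449725151062, -0.18415600061416626), 10.082754135131836)
dot ang deg -30.677755221853392 63
t 4.35 j [-0.306 -0.391 -0.332  1.121  0.128 -2.955] p [ 0.5823 -0.0677  0.2382] F tool [ 0.5 -0.2 -0.6] M tool [-0.19  -0.45  -0.029] w 0.0853
axis-frame mm [  2.   -0.3 141.6] zdot 0.99999
```

```bash

python3 -m pendant '{"offset":[[0,0,10],[0,0,20],[0,0,30],[0,0,40],[0,0,50],[0,0,55],[0,0,58],[0,0,60],[0,0,60],[0,0,60]],"rotation":[[0,0,0],[0,0,0],[0,0,0],[0,0,0],[0,0,0],[0,0,0],[0,0,0],[0,0,0],[0,0,0],[0,0,0]]}'
python3 -c "
from h import *
s=st();rel(O+.030*a,F0@R.from_euler('z',.445).as_matrix())
c=eyes.read_camera('wrist');ringfit(c,s)
s=st();rel(O+.030*a,F0@R.from_euler('z',.445).as_matrix())
"
```

```text
time: 5.35
ee_pos: [0.6131, -0.069, 0.1875]
ee_rot: [0.941, -0.218, 0.256, -0.047]
wrist_force: [-0.5, -0.5, -0.1]
width: 0.0854
t 5.35 j [-0.288 -0.316 -0.379  0.994  0.121 -2.942] p [ 0.6131 -0.069   0.1875] F tool [-0.2  0.7 -0.2] M tool [-0.226 -0.491  0.   ] w 0.0854
axis-frame mm [ 3.4 -0.5 82.3] zdot 0.99999
off mm [-3.5  0.9 52.3] rot deg [ 0.15 -0.21 -0.29]
plate top mm 7.6014010314885585 tilt [-0.0016  0.0009] ((-0.2821737825870514, -0.036979664117097855), 49.80943298339844)
face mm 50.24520115871884 3528 ((0.14526262879371643, -0.4245341122150421), 24.39042091369629) gap mm 6.643800127230286
stud end 68.03183960150017 ((0.036573026329278946, 0.1619555950164795), 9.953390121459961)
dot ang deg -29.5922918474733 94
t 5.4 j [-0.288 -0.316 -0.379  0.994  0.121 -2.942] p [ 0.6131 -0.069   0.1876] F tool [ 0.1 -0.2  0.1] M tool [-0.143 -0.469  0.   ] w 0.0851
axis-frame mm [ 3.5 -0.5 82.4] zdot 0.99999
off mm [-3.5  1.  52.4] rot deg [ 0.15 -0.22 -0.29]
```

```bash

python3 -m pendant '{"offset":[[-2,1,6],[-3.5,1,14],[-3.5,1,22],[-3.5,1,30],[-3.5,1,38],[-3.5,1,44],[-3.5,1,49],[-3.5,1,52],[-3.5,1,52],[-3.5,1,52]],"rotation":[[0,0,0],[0,0,0],[0,0,0],[0,0,0],[0,0,0],[0,0,0],[0,0,0],[0,0,0],[0,0,0],[0,0,0]]}'
python3 -c "
from h import *
s=st();rel(O+.030*a,F0@R.from_euler('z',.445).as_matrix())
c=eyes.read_camera('wrist');ringfit(c,s);cv2.imwrite('pics/w2.png',c['pixels'])
s=st()"
```

```text
time: 6.4
ee_pos: [0.636, -0.0696, 0.1404]
ee_rot: [0.941, -0.218, 0.255, -0.047]
wrist_force: [0.7, 0.3, 0.6]
width: 0.085
t 6.4 j [-0.276 -0.243 -0.416  0.884  0.114 -2.931] p [ 0.636  -0.0696  0.1404] F tool [ 0.7 -0.7 -0.2] M tool [-0.278 -0.454  0.051] w 0.085
axis-frame mm [-0.3 -0.  30. ] zdot 0.99999
off mm [ 0.3 -0.2  0. ] rot deg [ 0.16 -0.18 -0.3 ]
plate top mm 7.583807279860523 tilt [-0.002   0.0013] ((-0.2963053286075592, -0.2989155948162079), 49.934688568115234)
face mm 50.21392736050192 5605 ((-0.18588721752166748, -0.2439771443605423), 24.60704803466797) gap mm 6.630120080641397
stud end 67.92159907936973 ((0.21408677101135254, -0.19603301584720612), 10.070295333862305)
dot ang deg -29.271140831674018 157
t 6.45 j [-0.276 -0.243 -0.416  0.884  0.114 -2.931] p [ 0.6361 -0.0696  0.1406] F tool [-0.1  0.5 -0.2] M tool [-0.227 -0.497  0.001] w 0.0856
axis-frame mm [-0.2 -0.  30.2] zdot 0.99999
```

View pics/w2.png

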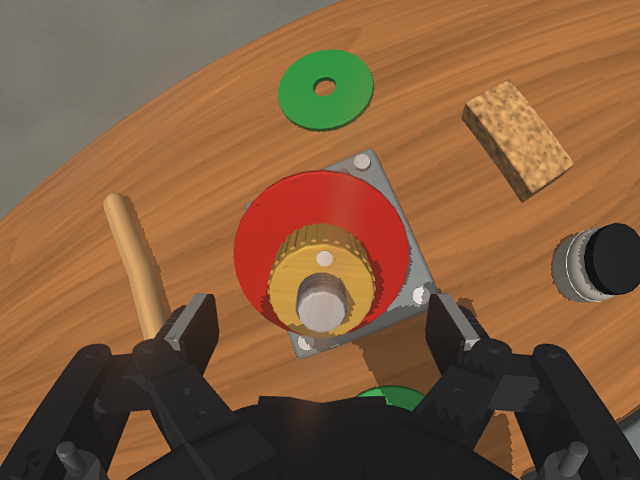

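```bash

python3 -m pendant '{"offset":[[0,0,0],[0,0,0],[0,0,0],[0,0,0],[0,0,0],[0,0,0],[0,0,0],[0,0,0],[0,0,0],[0,0,0]],"rotation":[[0,0,0],[0,0,0],[0,0,0],[0,0,0],[0,0,0],[0,0,0],[0,0,0],[0,0,0],[0,0,0],[0,0,0]]}' 1
python3 -c "
from h import *
s=st()
c=eyes.read_camera('wrist');ringfit(c,s);cv2.imwrite('pics/w3.png',c['pixels'])
s=st()"
```

```text
time: 7.45
ee_pos: [0.6359, -0.0693, 0.1405]
ee_rot: [0.941, -0.218, 0.255, -0.047]
wrist_force: [-4.8, 2.7, 4.9]
width: 0.0164
t 7.45 j [-0.275 -0.244 -0.416  0.885  0.115 -2.931] p [ 0.6359 -0.0693  0.1405] F tool [-2.7 -1.5 -6.7] M tool [-0.005 -1.041  0.065] w 0.0164
axis-frame mm [-0.3  0.3 30.2] zdot 0.99999
plate top mm 7.605855310860348 tilt [-0.0019  0.0008] ((-0.09708499908447266, 0.03446006402373314), 49.87156677246094)
face mm 50.25280300947936 3611 ((-0.09386833757162094, -0.12196890264749527), 24.11674690246582) gap mm 6.646947698619016
stud end 71.97160763899063 ((5.929009437561035, -2.9362802505493164), 18.832862854003906)
dot ang deg -29.791292964949413 170
t 7.5 j [-0.275 -0.244 -0.416  0.885  0.115 -2.931] p [ 0.6359 -0.0693  0.1405] F tool [-2.6 -1.5 -6.1] M tool [ 0.021 -0.993  0.035] w 0.0168
axis-frame mm [-0.4  0.3 30.2] zdot 0.99999
```

View pics/w3.png

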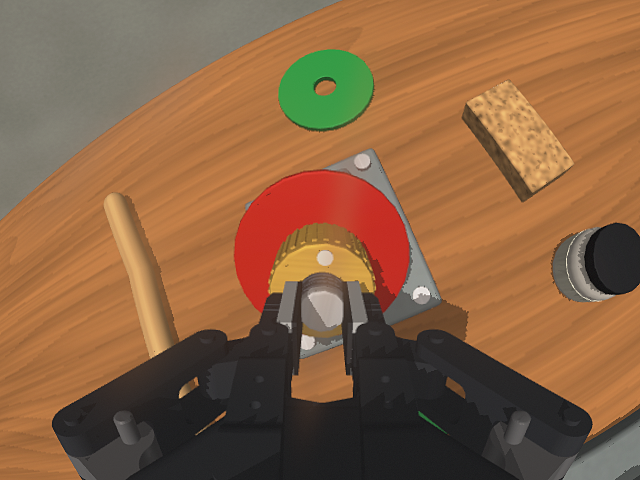

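```bash

python3 -c "
from h import *
s=sensors.sense();c=eyes.read_camera('wrist');P=wpts(c,s)
for u,v in [(289,285),(289,300),(300,320),(295,370),(355,285),(358,300),(350,330),(323,305),(310,265),(262,330),(385,330),(270,300),(378,300)]: print(u,v,c['z_map'][v,u],(P[v,u]*1000).round(1))
cv2.imwrite('pics/w3c.png',cv2.resize(c['pixels'][230:400,220:430],None,fx=3.5,fy=3.5,interpolation=cv2.INTER_CUBIC))
"
```

```text
289 285 0.14550613 [ 11.7 -12.8 -36.2]
289 300 0.13428634 [ 11.1 -11.9 -48.1]
300 320 0.14283346 [ -0.5  -8.4 -42.6]
295 370 0.1245635 [ -8.8  -9.3 -64.1]
355 285 0.14645682 [ 11.3  13.4 -35.3]
358 300 0.1347279 [ 10.9  13.5 -47.7]
350 330 0.11833631 [  8.8   9.3 -65.4]
323 305 0.14686148 [  3.4   0.7 -37.3]
310 265 0.1614912 [ 13.5  -4.9 -19. ]
262 330 0.10954785 [ 13.3 -18.1 -73.2]
385 330 0.11050529 [ 12.8  19.5 -72.4]
270 300 0.14189191 [  7.5 -19.9 -41.2]
378 300 0.14327784 [  6.9  22.2 -40. ]
```

View pics/w3c.png

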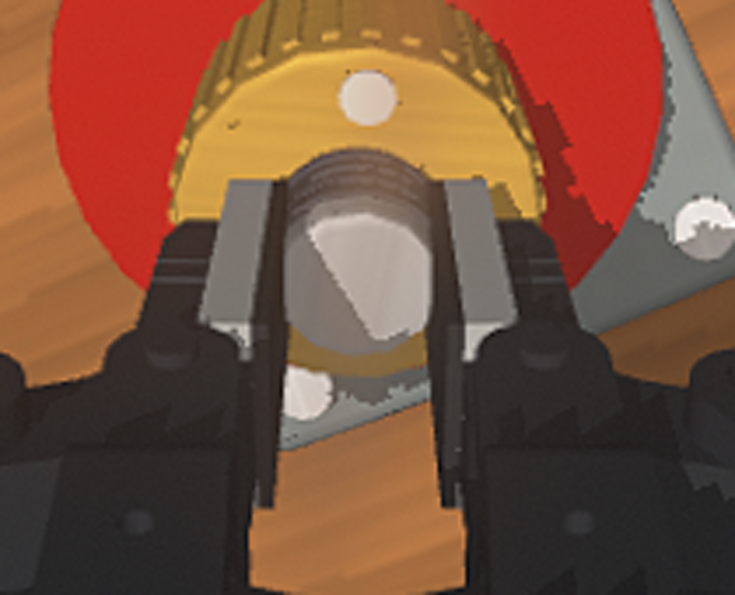

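```bash

python3 -c "
from h import *
s=sensors.sense();c=eyes.read_camera('wrist');P=wpts(c,s)*1000
for v in range(270,345,6): print(v,[tuple(P[v,u].round().astype(int)) for u in range(280,306,4)])
np.save('pics/w3.npy',c,allow_pickle=True)
im=c['pixels'].astype(int)
"
```

```text
270 [(np.int64(12), np.int64(-18), np.int64(-20)), (np.int64(12), np.int64(-16), np.int64(-21)), (np.int64(11), np.int64(-15), np.int64(-20)), (np.int64(12), np.int64(-13), np.int64(-21)), (np.int64(11), np.int64(-11), np.int64(-19)), (np.int64(12), np.int64(-9), np.int64(-20)), (np.int64(11), np.int64(-8), np.int64(-20))]
276 [(np.int64(9), np.int64(-18), np.int64(-20)), (np.int64(9), np.int64(-16), np.int64(-20)), (np.int64(9), np.int64(-15), np.int64(-20)), (np.int64(9), np.int64(-13), np.int64(-20)), (np.int64(8), np.int64(-11), np.int64(-19)), (np.int64(9), np.int64(-9), np.int64(-20)), (np.int64(9), np.int64(-8), np.int64(-20))]
282 [(np.int64(6), np.int64(-18), np.int64(-20)), (np.int64(6), np.int64(-16), np.int64(-21)), (np.int64(12), np.int64(-13), np.int64(-33)), (np.int64(11), np.int64(-12), np.int64(-32)), (np.int64(11), np.int64(-10), np.int64(-32)), (np.int64(11), np.int64(-9), np.int64(-32)), (np.int64(8), np.int64(-7), np.int64(-26))]
288 [(np.int64(3), np.int64(-18), np.int64(-21)), (np.int64(11), np.int64(-15), np.int64(-38)), (np.int64(11), np.int64(-13), np.int64(
[... 2389 characters left out ...]
64(-45)), (np.int64(-19), np.int64(-8), np.int64(-20))]
336 [(np.int64(12), np.int64(-12), np.int64(-75)), (np.int64(13), np.int64(-11), np.int64(-75)), (np.int64(11), np.int64(-10), np.int64(-73)), (np.int64(6), np.int64(-10), np.int64(-65)), (np.int64(6), np.int64(-8), np.int64(-65)), (np.int64(-6), np.int64(-8), np.int64(-45)), (np.int64(-92), np.int64(-14), np.int64(91))]
342 [(np.int64(12), np.int64(-12), np.int64(-78)), (np.int64(13), np.int64(-11), np.int64(-78)), (np.int64(9), np.int64(-10), np.int64(-73)), (np.int64(4), np.int64(-10), np.int64(-66)), (np.int64(3), np.int64(-9), np.int64(-64)), (np.int64(-9), np.int64(-8), np.int64(-46)), (np.int64(-97), np.int64(-14), np.int64(88))]
```

```bash

python3 -m pendant '{"offset":[[0,0,0],[0,0,0],[0,0,0],[0,0,0],[0,0,0],[0,0,0],[0,0,0],[0,0,0],[0,0,0],[0,0,0]],"rotation":[[0,0,0],[0,0,0],[0,0,0],[0,0,0],[0,0,0],[0,0,0],[0,0,0],[0,0,0],[0,0,0],[0,0,0]]}' 0
python3 -c "
from h import *
s=st();c=eyes.read_camera('wrist');P=wpts(c,s)*1000
np.save('pics/w4.npy',c,allow_pickle=True)
for v in range(280,480,12): print(v,[tuple(int(k) for k in P[v,u].round()) for u in (170,185,200,215,250,280,320,430,445,460)])
ringfit(c,s)
"
```

```text
time: 8.6
ee_pos: [0.6359, -0.0695, 0.1401]
ee_rot: [0.941, -0.218, 0.255, -0.047]
wrist_force: [-0.4, -0.6, -0.3]
width: 0.0858
t 8.6 j [-0.276 -0.243 -0.416  0.884  0.114 -2.931] p [ 0.6359 -0.0695  0.1401] F tool [-0.2  0.7  0.1] M tool [-0.184 -0.49  -0.022] w 0.0858
axis-frame mm [-0.6  0.  29.9] zdot 0.99999
280 [(-75, -155, 159), (-72, -136, 155), (-70, -119, 152), (-69, -103, 150), (-12, -41, 23), (7, -18, -21), (11, -1, -29), (-46, 88, 97), (-52, 106, 111), (-51, 119, 108)]
292 [(-85, -154, 152), (-83, -136, 150), (-81, -119, 148), (-80, -103, 146), (-20, -41, 22), (1, -19, -20), (9, -1, -38), (-54, 87, 92), (73, 0, -170), (-61, 119, 104)]
304 [(-97, -154, 149), (-94, -135, 144), (11, -45, -53), (5, -43, -41), (-86, -66, 134), (-4, -19, -22), (4, -1, -38), (6, 43, -43), (11, 45, -53), (-70, 118, 99)]
316 [(7, -56, -57), (12, -47, -63), (10, -43, -59), (1, -42, -43), (-95, -66, 127), (-11, -19, -20), (-1, -1, -38), (2, 43, -46), (11, 42, -62), (11, 48, -62)]
328 [(7, -53, -65), (11, -45, -70), (6, -42, -62), (-3, -42, -46), (-106, -66, 124), (-101, -37, 118), (-7, -1, -39), (
[... 1745 characters left out ...]
 -31, -124), (12, -27, -124), (18, -22, -128), (20, -18, -129), (19, -12, -128), (12, -8, -121), (11, 0, -121), (19, 19, -129), (17, 22, -128), (12, 28, -124)]
472 [(11, -30, -128), (12, -26, -127), (10, -24, -126), (20, -18, -132), (20, -12, -131), (18, -7, -129), (10, 0, -124), (21, 18, -133), (11, 24, -126), (12, 27, -128)]
plate top mm 7.579914134991409 tilt [-0.0022  0.001 ] ((-0.2332785576581955, 0.20753341913223267), 49.88142395019531)
face mm 50.22528763586065 5587 ((-0.07720204442739487, -0.0002388148132013157), 24.525327682495117) gap mm 6.645373500869248
stud end 67.94428713453004 ((-0.17906421422958374, -0.12995386123657227), 10.108078956604004)
dot ang deg -29.33677296269059 156
```

```bash

python3 -m pendant '{"offset":[[0,0,4],[0,0,8],[0,0,12],[0,0,16],[0,0,20],[0,0,23],[0,0,25],[0,0,25],[0,0,25],[0,0,25]],"rotation":[[0,0,0],[0,0,0],[0,0,0],[0,0,0],[0,0,0],[0,0,0],[0,0,0],[0,0,0],[0,0,0],[0,0,0]]}' 0
python3 -c "
from h import *
s=st();c=eyes.read_camera('wrist');P=wpts(c,s)*1000
cv2.imwrite('pics/w5.png',c['pixels']);ringfit(c,s)
"
```

```text
time: 9.65
ee_pos: [0.6485, -0.0701, 0.1188]
ee_rot: [0.941, -0.218, 0.255, -0.047]
wrist_force: [-0.1, -0.2, 0.1]
width: 0.0853
t 9.65 j [-0.27  -0.2   -0.423  0.833  0.111 -2.925] p [ 0.6485 -0.0701  0.1188] F tool [-0.   0.2 -0.1] M tool [-0.194 -0.474 -0.043] w 0.0853
axis-frame mm [-0.3 -0.1  5.1] zdot 0.99999
plate top mm 7.563286053007079 tilt [-0.0022  0.0014] ((-0.3521164357662201, 0.28641387820243835), 50.07188415527344)
face mm 50.207509720454986 6983 ((0.15484336018562317, 0.0023506854195147753), 24.48247528076172) gap mm 6.644223667447903
stud end 67.90596403135174 ((0.06913185119628906, -0.15566517412662506), 10.135844230651855)
dot ang deg -27.746942534887257 155
```

View pics/w5.png

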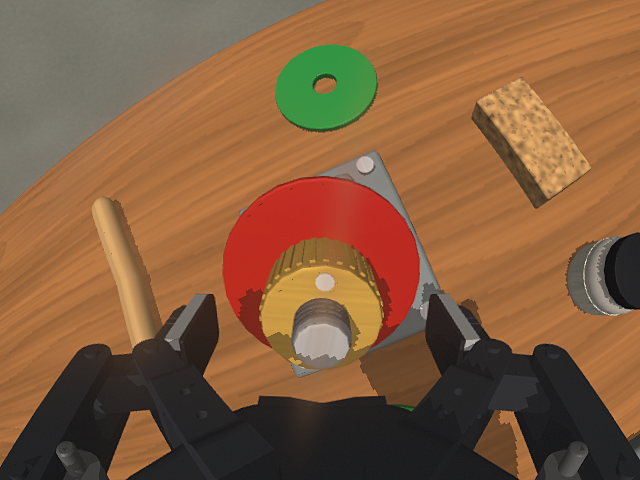

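```bash

python3 -m pendant '{"offset":[[0,0,3],[0,0,6],[0,0,9],[0,0,12],[0,0,12],[0,0,12],[0,0,12],[0,0,12],[0,0,12],[0,0,12]],"rotation":[[0,0,0],[0,0,0],[0,0,0],[0,0,0],[0,0,0],[0,0,0],[0,0,0],[0,0,0],[0,0,0],[0,0,0]]}' 0
python3 -c "
from h import *
st()"
python3 -m pendant '{"offset":[[0,0,0],[0,0,0],[0,0,0],[0,0,0],[0,0,0],[0,0,0],[0,0,0],[0,0,0],[0,0,0],[0,0,0]],"rotation":[[0,0,0],[0,0,0],[0,0,0],[0,0,0],[0,0,0],[0,0,0],[0,0,0],[0,0,0],[0,0,0],[0,0,0]]}' 1
python3 -c "
from h import *
s=st();c=eyes.read_camera('wrist');P=wpts(c,s)*1000
cv2.imwrite('pics/w6.png',c['pixels']);ringfit(c,s)
"
```

```text
time: 10.7
ee_pos: [0.6545, -0.0704, 0.1082]
ee_rot: [0.941, -0.218, 0.255, -0.047]
wrist_force: [-0.7, 0.1, -0.5]
width: 0.0859
t 10.7 j [-0.267 -0.178 -0.426  0.808  0.11  -2.923] p [ 0.6545 -0.0704  0.1082] F tool [-0.9  0.2  0.1] M tool [-0.156 -0.492  0.034] w 0.0859
axis-frame mm [-0.4 -0.1 -7. ] zdot 0.99999
time: 11.7
ee_pos: [0.6544, -0.0699, 0.1085]
ee_rot: [0.941, -0.218, 0.255, -0.047]
wrist_force: [-4.6, 1.4, 4.3]
width: 0.0464
t 11.7 j [-0.266 -0.178 -0.425  0.809  0.111 -2.923] p [ 0.6544 -0.0699  0.1085] F tool [-2.2 -0.4 -6. ] M tool [ 0.081 -1.013 -0.008] w 0.0464
axis-frame mm [-0.3  0.3 -6.7] zdot 0.99999
plate top mm 7.546002424789597 tilt [-0.0039  0.0023] ((-0.04814744368195534, -0.12229284644126892), 49.810115814208984)
face mm 50.20843996727839 8417 ((5.552768707275391, -2.653561592102051), 30.25467300415039) gap mm 6.662437542488796
stud end 67.87322692198765 ((-0.0710478201508522, -0.1253654956817627), 10.17293930053711)
dot ang deg -29.9147420878482 269
```

View pics/w6.png

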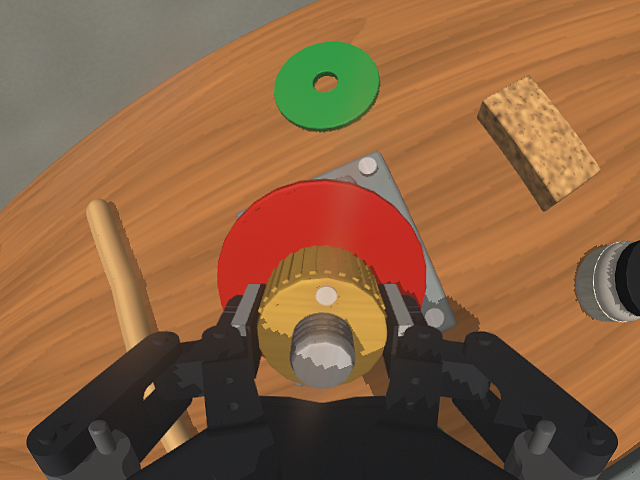

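```bash

python3 -m pendant '{"offset":[[0,0,0.2],[0,0,0.4],[0,0,0.5],[0,0,0.7],[0,0,0.9],[0,0,1.1],[0,0,1.2],[0,0,1.4],[0,0,1.6],[0,0,1.8]],"rotation":[[0,0,8],[0,0,16],[0,0,24],[0,0,32],[0,0,40],[0,0,48],[0,0,56],[0,0,64],[0,0,72],[0,0,80]]}'
python3 -c "
from h import *
s=st();c=eyes.read_camera('wrist');ringfit(c,s);st();cv2.imwrite('pics/w7.png',c['pixels'])
"
```

```text
time: 12.75
ee_pos: [0.6551, -0.07, 0.1069]
ee_rot: [-0.578, 0.774, -0.164, 0.201]
wrist_force: [-5.8, 1.7, 5.3]
width: 0.0465
t 12.75 j [-0.266 -0.175 -0.426  0.806  0.11  -1.521] p [ 0.6551 -0.07    0.1069] F tool [-0.8  2.7 -7.5] M tool [-1.277 -0.119 -0.028] w 0.0465
axis-frame mm [-0.5  0.3 -8.5] zdot 0.99999
plate top mm 7.417583927733736 tilt [-0.0005  0.003 ] ((-0.049980152398347855, -0.040469978004693985), 50.061588287353516)
face mm 48.26099401056707 8229 ((-2.179149866104126, -6.17841911315918), 30.127145767211914) gap mm 4.843410082833337
stud end 67.72460634694272 ((-0.38944652676582336, -0.15530814230442047), 10.190958023071289)
t 12.8 j [-0.266 -0.175 -0.426  0.806  0.11  -1.516] p [ 0.6552 -0.07    0.107 ] F tool [-0.7  1.4 -6.3] M tool [-1.199 -0.182  0.098] w 0.0465
axis-frame mm [-0.4  0.3 -8.5] zdot 0.99999
```

View pics/w7.png

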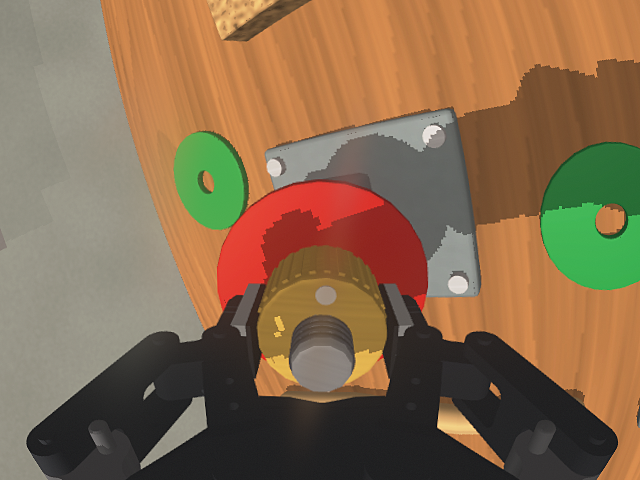

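```bash

python3 -m pendant '{"offset":[[0,0,0.2],[0,0,0.4],[0,0,0.5],[0,0,0.7],[0,0,0.9],[0,0,1.1],[0,0,1.2],[0,0,1.4],[0,0,1.6],[0,0,1.8]],"rotation":[[0,0,8],[0,0,16],[0,0,24],[0,0,32],[0,0,40],[0,0,48],[0,0,56],[0,0,64],[0,0,72],[0,0,80]]}'
python3 -m pendant '{"offset":[[0,0,0.2],[0,0,0.4],[0,0,0.5],[0,0,0.7],[0,0,0.9],[0,0,1.1],[0,0,1.2],[0,0,1.4],[0,0,1.6],[0,0,1.8]],"rotation":[[0,0,8],[0,0,16],[0,0,24],[0,0,32],[0,0,40],[0,0,48],[0,0,56],[0,0,64],[0,0,72],[0,0,80]]}'
python3 -c "
from h import *
s=st();c=eyes.read_camera('wrist');ringfit(c,s);st();cv2.imwrite('pics/w8.png',c['pixels'])
"
```

```text
time: 13.8
ee_pos: [0.6561, -0.0699, 0.1054]
ee_rot: [0.054, 0.964, 0.003, 0.26]
wrist_force: [-5.3, 1.4, 4.9]
width: 0.0466
time: 14.8
ee_pos: [0.657, -0.07, 0.1039]
ee_rot: [0.661, 0.704, 0.169, 0.197]
wrist_force: [-4.8, 2.9, 4.9]
width: 0.0466
t 14.8 j [-0.265 -0.168 -0.426  0.798  0.11   1.273] p [ 0.657  -0.07    0.1039] F tool [ 2.9 -1.5 -6.7] M tool [0.853 0.661 0.065] w 0.0466
axis-frame mm [ -0.3   0.4 -12. ] zdot 0.99999
plate top mm 7.655903835490499 tilt [-0.001  -0.0016] ((-0.6620473265647888, 0.48090046644210815), 50.03915023803711)
face mm 44.892126811577526 8119 ((-0.5579753518104553, 7.640664577484131), 30.132535934448242) gap mm 1.2362229760870207
stud end 67.86166150470386 ((-0.5201300978660583, 0.5518991947174072), 10.396010398864746)
dot ang deg 90.39980039779837 227
t 14.85 j [-0.265 -0.168 -0.426  0.798  0.11   1.277] p [ 0.657  -0.07    0.1039] F tool [ 1.3 -1.5 -7.1] M tool [0.896 0.584 0.013] w 0.0462
axis-frame mm [ -0.3   0.3 -12.1] zdot 0.99999
```

View pics/w8.png

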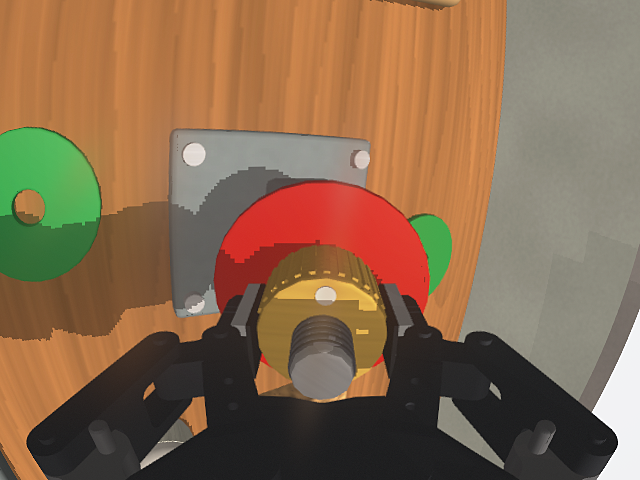

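```bash

python3 -m pendant '{"offset":[[0,0,0.2],[0,0,0.3],[0,0,0.5],[0,0,0.6],[0,0,0.8],[0,0,1.0],[0,0,1.0],[0,0,1.0],[0,0,1.0],[0,0,1.0]],"rotation":[[0,0,8],[0,0,16],[0,0,24],[0,0,32],[0,0,40],[0,0,46],[0,0,46],[0,0,46],[0,0,46],[0,0,46]]}'
cat >> h.py <<'E'
def avg(n=6):
    A=[]
    for i in range(n):
        eyes.read_camera('scene');s=sensors.sense();Rc=R.from_quat(s['ee_rot']);A.append(np.r_[Rc.inv().apply(s['moment']),Rc.inv().apply(s['wrist_force'])])
    A=np.array(A);print('avg M',A.mean(0)[:3].round(3),'F',A.mean(0)[3:].round(2),'sd',A.std(0)[[2,5]].round(3))
E
python3 -c "
from h import *
s=st();c=eyes.read_camera('wrist');ringfit(c,s);avg();st()
"
```

```text
time: 15.85
ee_pos: [0.6575, -0.07, 0.103]
ee_rot: [0.883, 0.392, 0.232, 0.116]
wrist_force: [-4.9, 1.2, 5.6]
width: 0.0463
t 15.85 j [-0.265 -0.166 -0.426  0.796  0.11   2.07 ] p [ 0.6575 -0.07    0.103 ] F tool [-0.1 -1.7 -7.3] M tool [ 1.169 -0.256  0.037] w 0.0463
axis-frame mm [ -0.4   0.4 -13.1] zdot 1.0
plate top mm 7.651037869320967 tilt [-0.0028 -0.0009] ((-0.04003256559371948, 0.35724958777427673), 49.85403060913086)
face mm 43.91078729076226 8082 ((4.679447174072266, 5.511430263519287), 30.184120178222656) gap mm 0.25974942144128477
stud end 67.85984929146035 ((-0.2833516299724579, 0.31003671884536743), 10.4441499710083)
dot ang deg 45.04857843269511 280
avg M [ 1.142 -0.22   0.057] F [ 0.04 -2.8  -6.83] sd [0.027 0.286]
t 16.2 j [-0.265 -0.166 -0.426  0.796  0.11   2.07 ] p [ 0.6575 -0.07    0.103 ] F tool [ 0.6 -2.7 -6.6] M tool [ 1.158 -0.163  0.057] w 0.0462
axis-frame mm [ -0.4   0.4 -13.1] zdot 1.0
```

```bash

python3 -m pendant '{"offset":[[0,0,0.1],[0,0,0.1],[0,0,0.2],[0,0,0.2],[0,0,0.3],[0,0,0.3],[0,0,0.3],[0,0,0.3],[0,0,0.3],[0,0,0.3]],"rotation":[[0,0,3],[0,0,6],[0,0,9],[0,0,12],[0,0,15],[0,0,15],[0,0,15],[0,0,15],[0,0,15],[0,0,15]]}'
python3 -c "
from h import *
s=st();c=eyes.read_camera('wrist');ringfit(c,s);avg();st()
"
python3 -m pendant '{"offset":[[0,0,0.1],[0,0,0.1],[0,0,0.2],[0,0,0.2],[0,0,0.2],[0,0,0.2],[0,0,0.2],[0,0,0.2],[0,0,0.2],[0,0,0.2]],"rotation":[[0,0,2],[0,0,4],[0,0,6],[0,0,8],[0,0,8],[0,0,8],[0,0,8],[0,0,8],[0,0,8],[0,0,8]]}'
python3 -c "
from h import *
s=st();c=eyes.read_camera('wrist');ringfit(c,s);avg();st()
"
```

```text
time: 17.2
ee_pos: [0.6577, -0.07, 0.1028]
ee_rot: [0.926, 0.273, 0.246, 0.084]
wrist_force: [-5.7, 1.7, 4.8]
width: 0.0468
t 17.2 j [-0.265 -0.166 -0.426  0.796  0.11   2.332] p [ 0.6577 -0.07    0.1028] F tool [-1.2 -2.7 -7.1] M tool [ 1.042 -0.484  0.148] w 0.0468
axis-frame mm [ -0.3   0.4 -13.4] zdot 1.0
plate top mm 7.5561756191422464 tilt [-0.0034 -0.0015] ((-0.06383679807186127, 0.45916929841041565), 49.921024322509766)
face mm 43.579629095174546 8054 ((6.090065956115723, 4.2078752517700195), 30.054811477661133) gap mm 0.023453476032294418
stud end 67.85247039258836 ((-0.1739742010831833, 0.7791485786437988), 10.310525894165039)
dot ang deg 30.11857087933669 272
avg M [ 1.065 -0.477  0.09 ] F [-1.01 -2.32 -7.14] sd [0.026 0.45 ]
t 17.55 j [-0.265 -0.166 -0.426  0.796  0.11   2.332] p [ 0.6577 -0.07    0.1027] F tool [-0.5 -2.6 -7.7] M tool [ 1.048 -0.457  0.057] w 0.0463
axis-frame mm [ -0.4   0.4 -13.4] zdot 1.0
time: 18.55
ee_pos: [0.6577, -0.07, 0.1027]
ee_rot: [0.943, 0.208, 0.251, 0.067]
wrist_force: [-6.1, 1.8, 6.0]
width: 0.0465
t 18.55 j [-0.265 -0.166 -0.426  0.796  0.11   2.472] p [ 0.6577 -0.07    0.1027] F tool [-1.4 -2.4 -8.3] M tool [ 0.999 -0.592  0.178] w 0.0465
axis-frame mm [ -0.4   0.4 -13.5] zdot 1.0
plate top mm 7.442139423768828 tilt [-0.003  -0.0006] ((-0.0908714085817337, 0.4892876446247101), 49.86276626586914)
face mm 43.443013301323354 8095 ((6.379312038421631, 3.291017770767212), 30.101770401000977) gap mm 0.0008738775545324984
stud end 67.86369922139349 ((0.4067363142967224, -0.04821170121431351), 10.288043975830078)
dot ang deg 22.028790261174134 268
avg M [ 1.045 -0.636  0.137] F [-1.43 -2.09 -7.69] sd [0.033 0.34 ]
t 18.9 j [-0.265 -0.166 -0.426  0.796  0.11   2.472] p [ 0.6577 -0.07    0.1027] F tool [-0.6 -1.7 -7.8] M tool [ 1.036 -0.692  0.145] w 0.0465
axis-frame mm [ -0.3   0.4 -13.5] zdot 1.0
```

```bash

python3 -m pendant '{"offset":[[0,0,0],[0,0,0.1],[0,0,0.1],[0,0,0.1],[0,0,0.1],[0,0,0.1],[0,0,0.1],[0,0,0.1],[0,0,0.1],[0,0,0.1]],"rotation":[[0,0,2],[0,0,4],[0,0,6],[0,0,6],[0,0,6],[0,0,6],[0,0,6],[0,0,6],[0,0,6],[0,0,6]]}'
python3 -c "
from h import *
s=st();c=eyes.read_camera('wrist');ringfit(c,s);avg();st()
"
```

```text
time: 19.9
ee_pos: [0.6578, -0.07, 0.1026]
ee_rot: [0.953, 0.158, 0.254, 0.054]
wrist_force: [-5.1, 1.1, 4.9]
width: 0.0467
t 19.9 j [-0.265 -0.165 -0.426  0.795  0.11   2.576] p [ 0.6578 -0.07    0.1026] F tool [-1.5 -1.5 -6.8] M tool [ 0.99  -0.731  0.109] w 0.0467
axis-frame mm [ -0.4   0.4 -13.6] zdot 1.0
plate top mm 7.329619493095623 tilt [-0.0038 -0.0006] ((-0.2631833851337433, 0.9004974961280823), 50.066165924072266)
face mm 43.31858829835439 8091 ((6.407051086425781, 2.42594575881958), 30.174301147460938) gap mm -0.01103119474122849
stud end 67.82521848187413 ((0.03510574996471405, 0.42672455310821533), 10.419755935668945)
dot ang deg 16.143248873090375 268
avg M [ 0.975 -0.708  0.069] F [-1.69 -1.92 -7.78] sd [0.026 0.257]
t 20.25 j [-0.265 -0.165 -0.426  0.795  0.11   2.576] p [ 0.6578 -0.07    0.1026] F tool [-1.1 -2.5 -8.1] M tool [ 1.037 -0.718  0.082] w 0.0464
axis-frame mm [ -0.4   0.4 -13.6] zdot 1.0
```

```bash

python3 -m pendant '{"offset":[[0,0,-0.2],[0,0,-0.3],[0,0,-0.5],[0,0,-0.6],[0,0,-0.7],[0,0,-0.9],[0,0,-1.0],[0,0,-1.1],[0,0,-1.3],[0,0,-1.4]],"rotation":[[0,0,-6.5],[0,0,-13],[0,0,-19.5],[0,0,-26],[0,0,-32.5],[0,0,-39],[0,0,-45.5],[0,0,-52],[0,0,-58.5],[0,0,-65]]}'
python3 -m pendant '{"offset":[[0,0,-0.2],[0,0,-0.3],[0,0,-0.5],[0,0,-0.6],[0,0,-0.7],[0,0,-0.9],[0,0,-1.0],[0,0,-1.1],[0,0,-1.3],[0,0,-1.4]],"rotation":[[0,0,-6.5],[0,0,-13],[0,0,-19.5],[0,0,-26],[0,0,-32.5],[0,0,-39],[0,0,-45.5],[0,0,-52],[0,0,-58.5],[0,0,-65]]}'
python3 -m pendant '{"offset":[[0,0,-0.2],[0,0,-0.4],[0,0,-0.6],[0,0,-0.8],[0,0,-0.9],[0,0,-1.1],[0,0,-1.3],[0,0,-1.5],[0,0,-1.5],[0,0,-1.5]],"rotation":[[0,0,-8],[0,0,-16],[0,0,-24],[0,0,-32],[0,0,-40],[0,0,-48],[0,0,-56],[0,0,-65],[0,0,-65],[0,0,-65]]}'
python3 -c "
from h import *
s=st();c=eyes.read_camera('wrist');ringfit(c,s);st();cv2.imwrite('pics/w9.png',c['pixels'])
"
```

```text
time: 21.25
ee_pos: [0.6571, -0.07, 0.1037]
ee_rot: [0.717, 0.647, 0.185, 0.182]
wrist_force: [-5.3, 2.2, 4.9]
width: 0.0467
time: 22.25
ee_pos: [0.6564, -0.0699, 0.105]
ee_rot: [0.257, 0.931, 0.058, 0.253]
wrist_force: [-5.4, 2.0, 5.7]
width: 0.0467
time: 23.25
ee_pos: [0.6556, -0.0699, 0.1062]
ee_rot: [-0.282, 0.924, -0.086, 0.245]
wrist_force: [-4.8, 0.4, 4.9]
width: 0.0466
t 23.25 j [-0.266 -0.173 -0.426  0.804  0.111 -0.828] p [ 0.6556 -0.0699  0.1062] F tool [ 1.3  1.1 -6.7] M tool [-1.254  0.592  0.014] w 0.0466
axis-frame mm [-0.5  0.4 -9.4] zdot 1.0
plate top mm 7.429408424017929 tilt [0.0015 0.0022] ((-0.7644081115722656, 0.0940670520067215), 49.7933464050293)
face mm 47.373251502756965 8162 ((-5.591586112976074, -4.2733378410339355), 30.625133514404297) gap mm 3.943843078739036
stud end 67.69894884638056 ((-0.7104288339614868, 0.2563505470752716), 10.193109512329102)
t 23.3 j [-0.266 -0.173 -0.426  0.804  0.111 -0.828] p [ 0.6556 -0.0699  0.1062] F tool [ 0.8  2.7 -7.3] M tool [-1.244  0.593 -0.01 ] w 0.0463
axis-frame mm [-0.5  0.4 -9.4] zdot 1.0
```

View pics/w9.png

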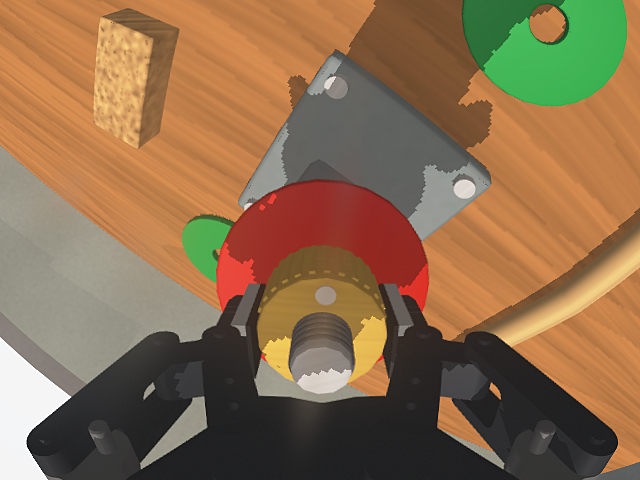

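```bash

python3 -m pendant '{"offset":[[0,0,0],[0,0,0],[0,0,0],[0,0,0],[0,0,0],[0,0,0],[0,0,0],[0,0,0],[0,0,0],[0,0,0]],"rotation":[[0,0,0],[0,0,0],[0,0,0],[0,0,0],[0,0,0],[0,0,0],[0,0,0],[0,0,0],[0,0,0],[0,0,0]]}' 0
python3 -c "
from h import *
st()"
python3 -m pendant '{"offset":[[0,0,-5],[0,0,-13],[0,0,-23],[0,0,-35],[0,0,-48],[0,0,-60],[0,0,-70],[0,0,-76],[0,0,-80],[0,0,-80]],"rotation":[[0,0,0],[0,0,0],[0,0,0],[0,0,0],[0,0,0],[0,0,0],[0,0,0],[0,0,0],[0,0,0],[0,0,0]]}'
python3 -c "
from h import *
for i in range(3):
    s=st();c=eyes.read_camera('wrist');ringfit(c,s)
cv2.imwrite('pics/w10.png',c['pixels'])
c=eyes.read_camera('top');cv2.imwrite('pics/top1.png',c['pixels'])
c0=np.load('pics/top0.npy',allow_pickle=True).item()
for x0,x1,y0,y1 in((265,305,115,260),(425,465,150,250)): print(cv2.absdiff(c['pixels'],c0['pixels'])[y0:y1,x0:x1].max(-1).mean())
"
```

```text
time: 24.3
ee_pos: [0.6558, -0.0704, 0.1058]
ee_rot: [-0.281, 0.924, -0.087, 0.245]
wrist_force: [0.9, 0.0, 0.4]
width: 0.0851
t 24.3 j [-0.266 -0.173 -0.426  0.803  0.11  -0.828] p [ 0.6558 -0.0704  0.1058] F tool [-0.8 -0.5  0.1] M tool [-0.276  0.388 -0.018] w 0.0851
axis-frame mm [-0.5 -0.1 -9.8] zdot 0.99999
time: 25.3
ee_pos: [0.6158, -0.0687, 0.1756]
ee_rot: [-0.281, 0.924, -0.087, 0.245]
wrist_force: [0.4, 0.0, -0.4]
width: 0.0854
t 25.3 j [-0.286 -0.308 -0.397  0.968  0.119 -0.845] p [ 0.6158 -0.0687  0.1756] F tool [-0.2 -0.1  0.6] M tool [-0.275  0.364  0.014] w 0.0854
axis-frame mm [-0.2  0.1 70.7] zdot 0.99999
plate top mm 7.450534512091361 tilt [-0.0006  0.0011] ((-0.6542909741401672, 0.2139233499765396), 49.773006439208984)
face mm 47.37019125450351 3759 ((-0.5520607829093933, 0.07367553561925888), 24.635398864746094) gap mm 3.919656742412144
stud end 67.79251943722704 ((-0.620696485042572, -0.12023311108350754), 9.903639793395996)
dot ang deg -149.63173672162563 62
t 25.35 j [-0.286 -0.307 -0.397  0.968  0.119 -0.845] p [ 0.6156 -0.0686  0.1749] F tool [-0.2 -0.1  0.3
[... 326 characters left out ...]
stud end 67.8320697102387 ((-0.9566408395767212, 0.10893722623586655), 9.97658634185791)
dot ang deg -150.03352859575617 68
t 25.4 j [-0.286 -0.307 -0.397  0.968  0.119 -0.845] p [ 0.6155 -0.0685  0.1744] F tool [-0.  -0.1  0.9] M tool [-0.29   0.39  -0.019] w 0.0854
axis-frame mm [-1.1  0.3 69.8] zdot 0.99999
plate top mm 7.454798203512817 tilt [-0.0006  0.0005] ((-0.7740579843521118, 0.12801393866539001), 49.6092643737793)
face mm 47.406576718633666 3802 ((-0.7131761908531189, 0.04382386431097984), 24.34471321105957) gap mm 3.95177851512085
stud end 67.79981762651292 ((-0.9014747142791748, 0.08896380662918091), 9.971718788146973)
dot ang deg -149.97648057402628 66
5.420344827586207
5.16425
```

View pics/w10.png

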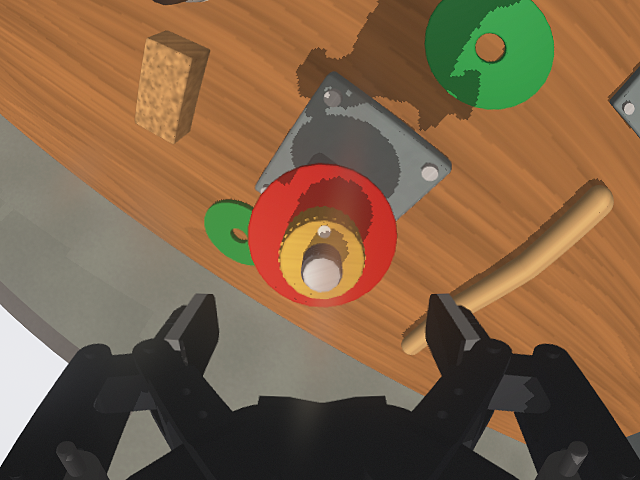

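View pics/top1.png

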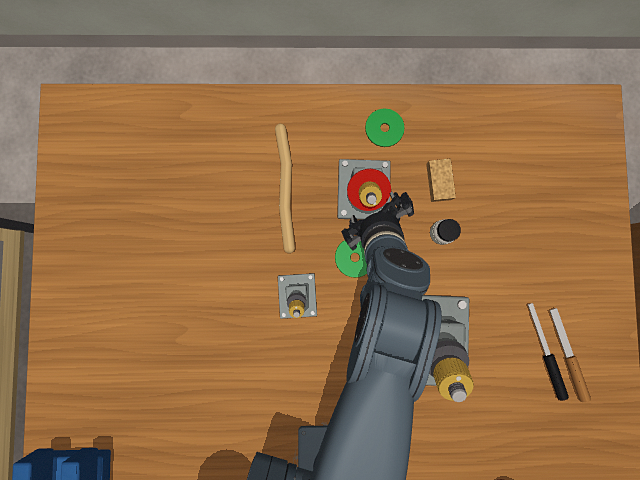

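The wrist view shows the ring free at (322,255), with the plate flat under it and the gripper clear. In the top view the handle (285,190), cork block (441,180) and jar (445,231) are where they started. I'm handing in.

```bash
python3 -c "
from h import *
print(job.finish_job())"
```

```text
the job is handed in; nothing more can be done
None
```

I screwed the ring of the middle-sized stand down about 315° until it bore on the red plate, backed it off 195°, released it and withdrew. I handed the job in at about 25 s; no verdict is reported.

**Last checks:**
- **Clearance:** the ring stands about 3.9 mm clear of the plate by wrist-camera depth, inside the 2.2–5.8 mm range.
- **Plate:** it lies flat, with tilt below 0.002 rad.
- **Other things:** in the top view the handle, cork block and jar have not visibly moved.

**Where readings disagreed or went wrong:**
- **First grasp:** it closed on the stud above the ring. In the wrist depth image the fingers sat about 40 mm farther back than the stated tool frame. I opened, went 37 mm deeper and gripped the ring properly.
- **Bearing:** I judged it from the camera. The measured gap reached zero, and the plate sank about 0.3 mm, roughly 25 N on the hub's spring. The wrist torque was ambiguous: it rose from 0.06 to 0.14 N m, then read 0.07 N m on the last 6° of tightening.

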